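Put the set-up parts away in their rests

ROBOT

A 7-joint arm with a two-finger parallel gripper is mounted at the origin on a cart in front of the work surface, level with it; the furniture and walls round the work are solid. World frame = base frame: x ahead of the robot, y to its left, z up, the work surface at z = 0. Lengths are in m, angles in rad, forces in N, time in s.
With the tool pointing down it reaches from about 0.425 to 0.875 m from the base axis. Payload 8.4 kg.
Tool frame: the origin (TCP) lies between the finger pads; the fingertips stand 22 mm ahead of it and the grasp point (between the pads) lies 3 mm ahead of it; z points along the fingers, y is the line along which they close (so a half turn about z gives the same grasp; the last joint's range is limited). The gripper opens to 85 mm and grips with 20 to 120 N. Pads are 22 mm wide; open, the fingers measure 114 mm over their backs; the gripper's body (76 mm by 85 mm) begins 54 mm behind the grasp point. The pads swing forward as they close: fully open they stand 13 mm farther back than shut.
Start: joints at [1.166, 0.333, 0.04, 1.465, -0.013, 1.343, -0.059], TCP at [0.196, -0.62, 0.253] pointing down, gripper open.
Joint ranges: [-2.58, 2.58], [-0.38, 2.09], [-1.3, 1.39], [0.25, 2.4], [-1.5, 4.64], [0.08, 2.09], [-2.65, 2.65]. Speed limits (rad/s): [2.22, 2.22, 2.79, 2.79, 3.14, 3.14, 3.14].

INTERFACE

Orientations are given as a unit quaternion [x, y, z, w].
In Python, from station import env gives the robot as it stands. The module is installed in compiled form; this text tells all that it offers.
- The arm moves only by the tool drive_tool, never from a script. Its argument "deltas" is a list of rows, each a list of 5 numbers: the shift along the tool's x, y, z in units of 40 mm (1.0 is 40 mm), then the turn about the tool's z in units of 5 degrees (1.0 is 5 degrees), then the opening, from 0 (shut) to 1 (fully open). In form: [[dx, dy, dz, turn, fingers], ...]. A call has 1 to 10 rows; each row shifts and turns the commanded pose from where the row before left it, along the tool's axes as they then stand; what a row does not reach is not made up. A row lasts 1/8 s, in which the tool goes at most 62.5 mm and 10.7 degrees, less where a joint would pass 70% of its speed; a pose out of reach is approached as far as the arm can. A call is refused whole if a number of a shift passes 1 or a number of a turn 1, either way. A call with a gripper value outside its range is refused whole. The fingers move at their own pace and stop on an object; "squeeze" is the grip in N (left out, the last holds). Time passes only in rows, so rows that do not move let the fingers close. It gives the time, the measured TCP pose, the force, the opening and the grip force at its end, in the units of the state.
- env.get_state(): the state, without advancing time (a new reading comes with each control period).
- env.read_camera(name): name is "scene" or "top" or "wrist"; returns a dict with "image" (480x640x3 uint8, blue, green, red), "fx", "fy", "cx", "cy" (pixels), "k1" (the pictures are not rectified: a ray, as slopes to the right and down, at radius r is drawn at 1 + k1 r^2 times it, then the intrinsics apply), "T" (4x4, takes a point from camera to world coordinates). Camera axes: x right, y up, looking along -z (the intrinsics and any distortion apply to the point x, -y, -z); pixel columns grow to the right and rows downward; lengths in m; the calibration is good to about 2 mm. A picture is of the moment at which its call begins. There is no depth.
- env.job_done(): hands the job in; it is judged then, once.
The state is a dict: "time": time; "qpos": joint angles; "joint_velocities": joint speeds; "joint_efforts": joint torques, N m; "tool_pos": TCP position; "orientation": TCP orientation; "wrist_force": force on the tool from outside, world axes, zero at the start; "torque": the same for the moment, N m; "finger_gap": finger opening in m; "grasp_force": force on a finger pad.
Only numpy, scipy, OpenCV 4.12 (cv2) and the standard library are available. Lean on these libraries where they do the work, as an engineer would, in place of code of your own. Each camera call takes 0.05 s, during which the arm holds its last target. There are 200 camera calls.

TASK

The set-up parts are lying mixed up along the front of the bench; put each back in the rest made for its kind. Lay the two steel guide rods in the green rest with narrow-notched white combs and the two birch slats in the dark wooden rest with wide-notched black combs, one to each pair of notches, seated on the notch floors and centred lengthwise over the combs, and set the drilled steel setting block flat inside the blue-felted nest, upright as it lies now. The green and white marker does not belong to the set: leave it where it lies.

Things in the scene. Friction and masses are not known exactly. Their poses are not given: they have to be found in the camera images.
- guide_rod_1: ground steel guide rod, plain grey with one blackened end, 9 mm thick, 117 mm long, 0.08 kg, lying flat and loose; origin at mid-length on its underside, y along the rod, z up
- guide_rod_2: ground steel guide rod, plain grey with one blackened end, 9 mm thick, 117 mm long, 0.08 kg, lying flat and loose; origin at mid-length on its underside, y along the rod, z up (same as guide_rod_1; the two are interchangeable)
- slat_1: bare birch slat, pale or tan wood, 20 mm wide (x), 120 mm long (y), 8 mm thick (z), loose, lying flat; origin at mid-length on its underside
- slat_2: bare birch slat, pale or tan wood, 20 mm wide (x), 120 mm long (y), 8 mm thick (z), loose, lying flat; origin at mid-length on its underside (same as slat_1; the two are interchangeable)
- steel_block: ground steel setting block, grey, with two dark holes in its top face, 35 mm (x) by 60 mm (y) by 22 mm high (z), 0.35 kg, loose; origin at the centre of its underside
- marker: marker pen, white barrel and green cap, 17 mm thick, 135 mm long (y), lying loose among the parts; a bystander, not to be moved; origin at mid-length on its underside
- rod_rest: rest for the rods, narrow notches; fixed green base 105 x 94 mm (x, y); two white combs along x at y = +-36 mm, each 10 mm thick. Each comb has two notches, at x = +-32 mm: flat floor 13 mm wide at z = 16 mm, sides sloping to 29 mm at the comb's top, z = 30 mm. A rod lies along y across both combs in notches of equal x. Origin: centre of the underside, on the bench
- slat_rest: rest for the slats, wide notches; fixed dark wooden base 123 x 102 mm (x, y); two black combs along x at y = +-40 mm, each 10 mm thick. Each comb has two notches, at x = +-35 mm: flat floor 25 mm wide at z = 16 mm, sides sloping to 41 mm at the comb's top, z = 30 mm. A slat lies along y across both combs in notches of equal x. Origin: centre of the underside, on the bench
- block_nest: nest for the block; fixed plywood base 86 x 110 mm (x, y), blue felt floor at z = 9 mm inside four black corner angles, tops at z = 20 mm, that enclose 56 x 80 mm (x, y) and leave a 44 mm gap mid-way in the two long sides for the fingers. The block's long side lies along y. Origin: centre of the underside, on the bench
- toggle_fixture: clamping fixture fixed to the bench, not used here but in the way: pale wooden base 130 x 200 mm (x, y), up to 34 mm high, with a steel toggle clamp whose red handle stands up to 147 mm above the bench at about x = 0, y = -30 to -70 mm; carry parts over or round it. Origin: centre of the base's underside
Not all that is in view belongs to the job. Leave any red look-alike of the guide_rod_2 alone.

How it is judged:
By the outcome, as a careful person would: the job done as asked, in the order asked, and still so for the second after the job is handed in, with the robot touching nothing.
It also fails if it takes over 141 s, if anything falls off the work surface, if the arm or the gripper's body presses on something with over 40 N, if the wrist force passes 120 N, or if a joint passes its speed limit or range.

## Working session

There is one attempt and no reset: what is moved stays moved. The work goes in short steps, Python scripts to look and compute and a tool call to move; the robot and the scene stay as the last step left them, time stands still between calls to the robot, and variables do not carry over. Pictures are saved under pics/ and viewed, at most 17 in all, crops included, and the job is handed in when it is done.

Besides the shell and the picture viewer there is one more tool, called after ">>>" as a command line: name --pt "numbers of a row" for each row, then --argument value for the rest. drive_tool: Moves the arm, as the interface text tells. Its arguments: {"type":"object","properties":{"deltas":{"type":"array","items":{"type":"array","items":{"type":"number"}}},"squeeze":{"type":"number"}},"required":["deltas"]}

```bash
mkdir -p pics
cat > h.py <<'E'
import numpy as np, cv2
from station import env
def snap(n,f):
    c=env.read_camera(n); cv2.imwrite('pics/'+f+'.png',c['image']); np.savez('pics/'+f,**{k:c[k] for k in('fx','fy','cx','cy','k1','T')}); return c
def px2w(c,u,v,z):
    K=np.array([[c['fx'],0,c['cx']],[0,c['fy'],c['cy']],[0,0,1.]])
    p=cv2.undistortPoints(np.array([[[u,v]]],float),K,np.array([float(c['k1']),0,0,0]),None,None,None)if 0 else None
    x=(u-c['cx'])/c['fx'];y=(v-c['cy'])/c['fy'];X,Y=x,y
    for _ in range(30):
        s=1+c['k1']*(X*X+Y*Y);X,Y=x/s,y/s
    T=c['T'];d=T[:3,:3]@np.array([X,-Y,-1]);o=T[:3,3];return o+d*(z-o[2])/d[2]
def w2px(c,p):
    T=c['T'];q=T[:3,:3].T@(np.array(p)-T[:3,3]);X,Y=q[0]/-q[2],-q[1]/-q[2];s=1+c['k1']*(X*X+Y*Y)
    return np.array([c['fx']*X*s+c['cx'],c['fy']*Y*s+c['cy']])
E
python3 - <<'E'
from h import *
for n in('scene','top'):
    c=snap(n,n+'0'); print(n,c['fx'],c['cx'],c['cy'],c['k1'],c['T'].round(3).tolist())
s=env.get_state();print(s['tool_pos'],s['orientation'],s['finger_gap'],s['time'])
E
```

```text
scene 608.935957233933 321.687753196801 251.40322971944835 0.019985684309165908 [[-0.77, 0.376, -0.515, -0.1], [-0.638, -0.458, 0.619, 0.578], [-0.004, 0.805, 0.593, 0.773], [0.0, 0.0, 0.0, 1.0]]
top 455.13884987057816 321.4917182607935 240.3670730178872 -0.07435722700804229 [[-0.002, 0.997, -0.075, 0.468], [-1.0, 0.0, 0.028, -0.152], [0.028, 0.075, 0.997, 1.047], [0.0, 0.0, 0.0, 1.0]]
[ 0.19555032 -0.61949066  0.25251219] [ 9.88336280e-01  1.52285425e-01 -1.57173795e-04 -7.21973953e-04] 0.08515598712037917 0.1
```

View pics/top0.png

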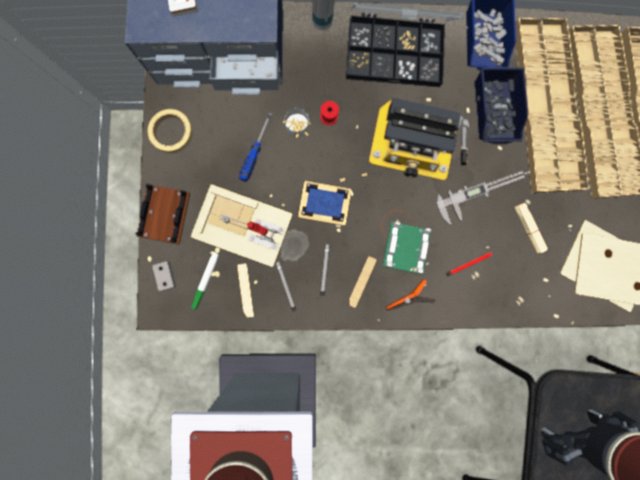

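View pics/scene0.png

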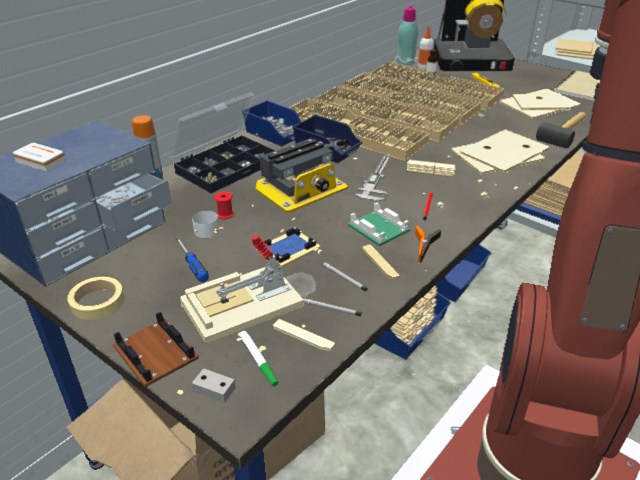

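The top view shows the slats at about (246,290) and (362,282), rods at (286,285) and (324,270), and the block at (163,276). The marker is at (205,280). The slat rest is at (163,214), the nest at (325,203) and the rod rest at (408,247). The fixture is at (242,225). The red rod at (470,263) is the look-alike, and the pale stack at (531,227) isn't one of the parts. I'll enlarge to confirm.

Run:
```python
import cv2
i=cv2.imread('pics/top0.png')
for n,x,y in(('cA',135,175),('cB',275,175)):
    cv2.imwrite(f'pics/{n}.png',cv2.resize(i[y:y+145,x:x+160],None,fx=5,fy=4.0 if 0 else 5,interpolation=cv2.INTER_CUBIC)[:600] if 0 else cv2.resize(i[y:y+150,x:x+200],None,fx=4,fy=4,interpolation=cv2.INTER_CUBIC))
```

```text
(no output)
```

View pics/cA.png

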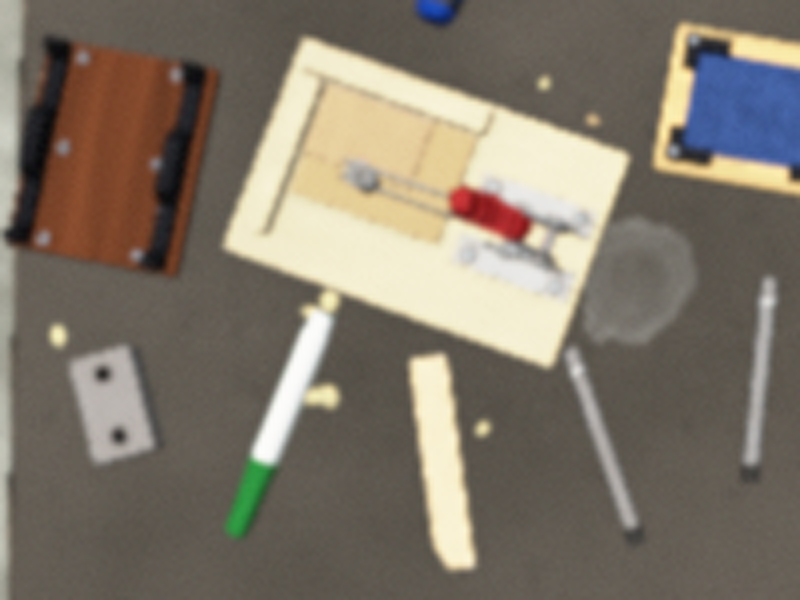

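View pics/cB.png

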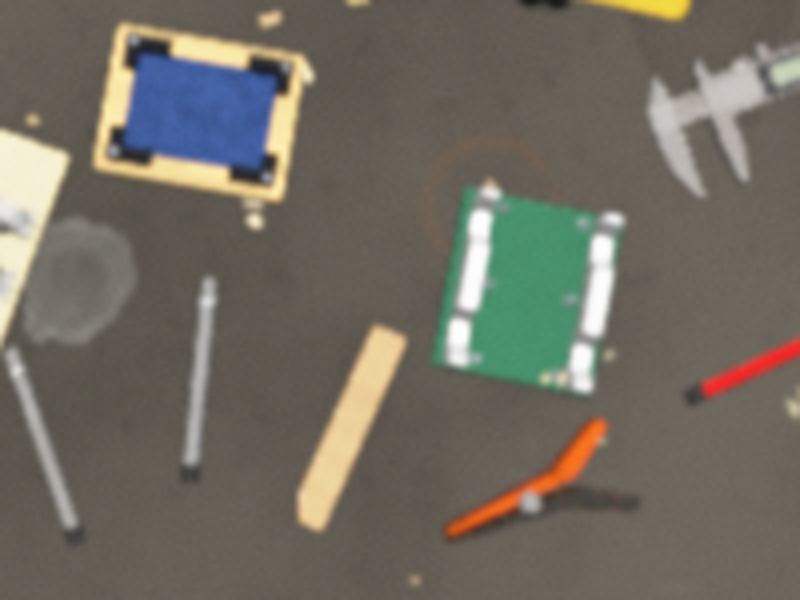

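```bash
cat > m.py <<'E'
from h import *
from scipy.optimize import least_squares
def fit(c,obj,pix,x0):
    # obj Nx3 points in object frame, pix Nx2
    def w(p):
        C,S=np.cos(p[2]),np.sin(p[2]);R=np.array([[C,-S,0],[S,C,0],[0,0,1]]);return np.array(obj)@R.T+[p[0],p[1],0]
    f=lambda p:np.ravel([w2px(c,q)-a for q,a in zip(w(p),pix)])
    r=least_squares(f,x0);return r.x,np.abs(r.fun).max()
E
python3 - <<'E'
from m import *
c=dict(np.load('pics/top0.npz'))
def P(off,l): return [((u+.5)/4-.5+off,(v+.5)/4-.5+175) for u,v in l]
A=lambda *l:P(135,l)
B=lambda *l:P(275,l)
def ends(n,pix,z):
    a,b=[px2w(c,*q,z)for q in pix];d=a-b;print(n,((a+b)/2).round(4)[:2],'len',np.linalg.norm(d).round(4),'yawY',np.degrees(np.arctan2(-d[0],d[1])).round(1))
ends('rod1',A((572,350),(635,540)),.0045);ends('rod2',A((770,280),(750,480)),.0045);ends('rod2',B((209,278),(189,480)),.0045)
ends('slat1',A((428,357),(457,569)),.008);ends('slat2',B((391,334),(310,522)),.008)
q=lambda a,b,z:[(s*a/2,t*b/2,z)for s,t in((1,1),(1,-1),(-1,-1),(-1,1))]  # img: TL,TR,BR,BL = +x+y,+x-y,-x-y,-x+y
def pr(n,r):print(n,r[0].round(4),np.degrees(r[0][2]).round(1),'res px',r[1].round(2))
x0=[.5,0,0]
# block long axis y ; vertical in image -> along world x
k=[(u,v,.022)for u,v in((-.0175,.03),(.0175,.03),(.0175,-.03),(-.0175,-.03))]
pr('block',fit(c,k,A((70,362),(130,345),(157,447),(97,465)),[.5,.2,-1.5]))
pr('rodrest base',fit(c,q(.105,.094,.008),B((467,187),(625,210),(592,393),(435,362)),x0))
pr('nest base',fit(c,q(.086,.110,.008),B((120,22),(305,58),(282,202),(95,168)),x0))
pr('slatrest base',fit(c,q(.123,.102,.008)[1:3],A((218,70),(178,275)),[.5,.2,0]))
for h in(.102,):
  pr('rodrest comb',fit(c,[(.0525,.036,.03),(.0525,-.036,.03),(-.0525,-.036,.03),(-.0525,.036,.03)],B((490,188),(612,215),(582,390),(457,363)),x0))
  pr('slatrest comb',fit(c,[(.0615,.04,.03),(.0615,-.04,.03),(-.0615,-.04,.03),(-.0615,.04,.03)],A((57,42),(193,68),(155,270),(17,243)),x0))
T=A((303,38),(630,155),(550,368),(225,245))
pr('fixture',fit(c,q(.130,.200,.022),T,x0))
print([px2w(c,*p,.008).round(3)[:2] for p in A((325,315),(235,535))])
E
```

```text
rod1 [ 0.4423 -0.0997] len 0.1139 yawY -71.5
rod2 [ 0.4792 -0.1891] len 0.1149 yawY -95.9
rod2 [ 0.4798 -0.1885] len 0.116 yawY -95.8
slat1 [ 0.4323 -0.0086] len 0.1211 yawY -81.8
slat2 [ 0.4516 -0.275 ] len 0.1169 yawY -113.9
block [ 0.465   0.1748 -1.2904] -73.9 res px 0.16
rodrest base [ 0.5316 -0.3795 -0.1845] -10.6 res px 0.92
nest base [ 0.6331 -0.1897 -0.1775] -10.2 res px 0.49
slatrest base [ 0.6068  0.1837 -0.1699] -9.7 res px 0.6
rodrest comb [ 0.5297 -0.3778 -0.2022] -11.6 res px 1.06
slatrest comb [ 0.6051  0.1802 -0.172 ] -9.9 res px 1.84
fixture [ 5.801e-01 -2.000e-04 -3.514e-01] -20.1 res px 1.21
[array([0.516, 0.059]), array([0.391, 0.109])]
```

```bash
cat > g.py <<'E'
import sys
from h import *
def go(x,y,z,yd=None):
    s=env.get_state();q=s['orientation'];p=s['tool_pos']
    from scipy.spatial.transform import Rotation as R
    M=R.from_quat(q).as_matrix();h=np.degrees(np.arctan2(M[1,1],M[0,1]))
    d=M.T@(np.array([x,y,z])-p)/.04
    t=0 if yd is None else -((yd-h+90)%180-90)/5
    print('at',p.round(4),'ydir',h.round(2),'tilt',M[:,2].round(3),'t',round(s['time'],2),'gap',s['finger_gap'].__round__(4),'q7',round(s['qpos'][6],2),'F',np.round(s['wrist_force'],1),s['grasp_force'])
    print(' -> units dxyz',d.round(3),'turn units',round(t,2))
if __name__=='__main__':
    a=[float(v) for v in sys.argv[1:]];go(*a)
E
python3 g.py .53 -.36 .25 84.1
```

```text
at [ 0.1956 -0.6195  0.2525] ydir -72.48 tilt [-0.001  0.001 -1.   ] t 0.1 gap 0.0852 q7 -0.06 F [-0.4 -0.7  0.8] 0.0
 -> units dxyz [ 9.926 -3.669  0.067] turn units 4.68
```

>>> drive_tool --pt "0.99 -0.367 0 0 0.6" --pt "0.99 -0.367 0 0 0.6" --pt "0.99 -0.367 0 0 0.6" --pt "0.99 -0.367 0 0 0.6" --pt "0.99 -0.367 0 0 0.6" --pt "0.99 -0.367 0 0 0.6" --pt "0.99 -0.367 0 0 0.6" --pt "0.99 -0.367 0 0 0.6" --pt "0.99 -0.367 0 0 0.6" --pt "0.99 -0.367 0 0 0.6"

```text
time: 1.35
tool_pos: [0.5299, -0.3596, 0.2529]
orientation: [0.988, 0.152, -0.0, -0.0]
wrist_force: [1.0, -0.3, -0.6]
finger_gap: 0.0512
grasp_force: 0.0
```

```bash
python3 -c "
from h import *
snap('wrist','w1')"; python3 g.py .4795 -.189 .2 84.1
```

```text
at [ 0.5349 -0.3537  0.2526] ydir -72.08 tilt [ 0.002  0.004 -1.   ] t 1.4 gap 0.0511 q7 -0.79 F [ 1.4  5.5 -0.9] 0.0
 -> units dxyz [-0.053 -4.341  1.328] turn units 4.76
```

View pics/w1.png

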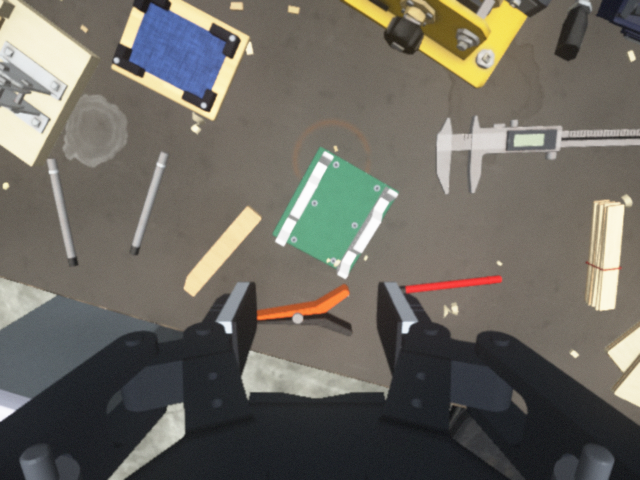

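Run:
```python
from m import *
import cv2
c=dict(np.load('pics/w1.npz'));print(c['fx'],c['T'].round(3).tolist())
def ends(n,pix,z):
    a,b=[px2w(c,*q,z)for q in pix];d=a-b;print(n,((a+b)/2).round(4)[:2],'len',np.linalg.norm(d).round(4),'yawY',np.degrees(np.arctan2(-d[0],d[1])).round(1))
ends('rod1',((52,159),(73,265)),.0045);ends('rod2',((163,153),(135,255)),.0045)
ends('slat2',((254,212),(189,291)),.008)
def pr(n,r):print(n,r[0].round(4),np.degrees(r[0][2]).round(1),'res px',r[1].round(2))
for p in [(.0525,.036),(.0525,-.036),(-.0525,-.036),(-.0525,.036)]: 
  C,S=np.cos(-.19),np.sin(-.19);print(w2px(c,[.531+C*p[0]-S*p[1],-.3787+S*p[0]+C*p[1],.03]).round(0))
i=cv2.imread('pics/w1.png');cv2.imwrite('pics/w1c.png',cv2.resize(i[140:290,30:410],None,fx=2.1,fy=2.1,interpolation=cv2.INTER_CUBIC)) 
cv2.imwrite('pics/w1r.png',cv2.resize(i[135:290,260:410],None,fx=3.8,fy=3.8,interpolation=cv2.INTER_CUBIC))
```

```text
357.4216206594923 [[0.301, 0.921, 0.249, 0.593], [-0.954, 0.291, 0.079, -0.341], [0.0, -0.261, 0.965, 0.373], [0.0, 0.0, 0.0, 1.0]]
rod1 [ 0.4414 -0.1031] len 0.116 yawY -71.3
rod2 [ 0.478  -0.1919] len 0.1168 yawY -94.1
slat2 [ 0.4521 -0.2777] len 0.1173 yawY -113.2
[327. 149.]
[393. 186.]
[339. 277.]
[277. 244.]
```

View pics/w1r.png

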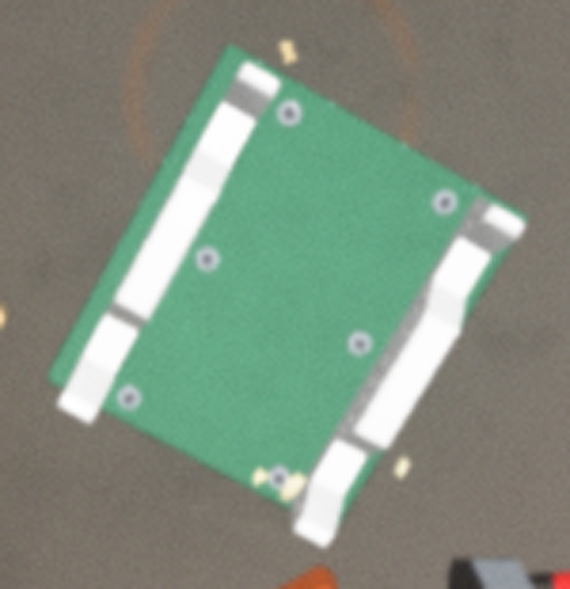

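```bash
python3 - <<'E'
from m import *
c=dict(np.load('pics/w1.npz'))
def pr(n,r):print(n,r[0].round(4),np.degrees(r[0][2]).round(1),'res px',r[1].round(2))
P=lambda l:[((u+.5)/3.8-.5+260,(v+.5)/3.8-.5+135) for u,v in l]
pr('comb',fit(c,[(.0525,.036,.03),(.0525,-.036,.03),(-.0525,-.036,.03),(-.0525,.036,.03)],P(((266,74),(509,215),(313,538),(77,412))),[.5,-.3,0]))
pr('comb48',fit(c,[(.0475,.036,.03),(.0475,-.036,.03),(-.0475,-.036,.03),(-.0475,.036,.03)],P(((266,74),(509,215),(313,538),(77,412))),[.5,-.3,0]))
for z in(.006,.01):pr('base',fit(c,[(.0525,.047,z),(-.0525,.047,z),(.0525,-.047,z)],P(((230,45),(50,378),(527,213))),[.5,-.3,0]))
E
python3 g.py .479 -.190 .15 85
```

```text
comb [ 0.5295 -0.3813 -0.2033] -11.6 res px 2.73
comb48 [ 0.5301 -0.3813 -0.205 ] -11.7 res px 2.13
base [ 0.5296 -0.3815 -0.1964] -11.3 res px 1.29
base [ 0.53   -0.3812 -0.1964] -11.3 res px 2.03
at [ 0.5349 -0.3537  0.2526] ydir -72.08 tilt [ 0.002  0.004 -1.   ] t 1.4 gap 0.0511 q7 -0.79 F [ 1.4  5.5 -0.9] 0.0
 -> units dxyz [-0.077 -4.318  2.578] turn units 4.58
```

>>> drive_tool --pt "0 -0.72 0.43 0.9 0.5" --pt "0 -0.72 0.43 0.9 0.5" --pt "0 -0.72 0.43 0.9 0.5" --pt "0 -0.72 0.43 0.9 0.5" --pt "0 -0.72 0.43 0.9 0.5" --pt "0 -0.72 0.43 0 0.5" --pt "0 0 0 0 0.5" --pt "0 0 0 0 0.5" --pt "0 0 0 0 0.5"

```text
time: 2.52
tool_pos: [0.5105, -0.1917, 0.1506]
orientation: [0.999, -0.044, 0.0, 0.0]
wrist_force: [0.2, -0.8, -0.3]
finger_gap: 0.0425
grasp_force: 0.0
```

```bash
python3 -c "
from h import *
snap('wrist','w2')"; python3 g.py .479 -.190 .05 85
```

```text
at [ 0.5105 -0.1915  0.1505] ydir -95.07 tilt [ 0.001 -0.    -1.   ] t 2.58 gap 0.0424 q7 -1.43 F [-0.7 -0.1  0.1] 0.0
 -> units dxyz [-0.788  0.031  2.513] turn units -0.01
```

View pics/w2.png

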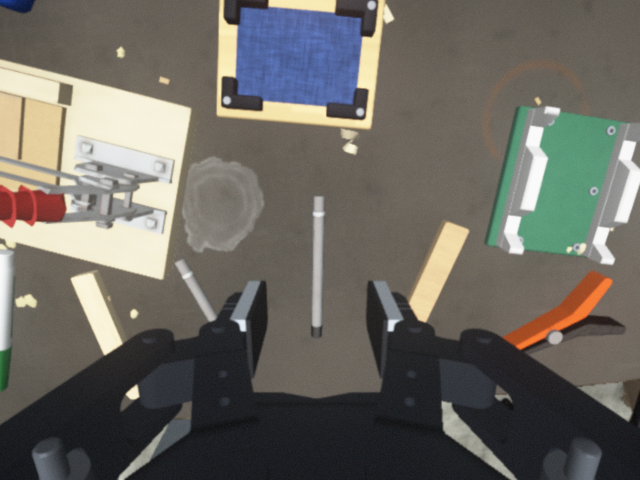

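```bash
python3 - <<'E'
from m import *
c=dict(np.load('pics/w2.npz'))
def ends(n,pix,z):
    a,b=[px2w(c,*q,z)for q in pix];d=a-b;print(n,((a+b)/2).round(4)[:2],'len',np.linalg.norm(d).round(4),'yawY',np.degrees(np.arctan2(-d[0],d[1])).round(1))
ends('rod2',((319,196.5),(317,337)),.0045)
# nest felt floor z.009 inner corners
def pr(n,r):print(n,r[0].round(4),np.degrees(r[0][2]).round(1),'res px',r[1].round(2))
for z in(.005,.008):pr('nest',fit(c,[(-.043,.055,z),(-.043,-.055,z)],((217,115),(371,128)),[.6,-.2,0]))
E
python3 g.py .479 -.191 .027 85
```

```text
rod2 [ 0.478  -0.1917] len 0.1179 yawY -95.8
nest [ 0.6343 -0.192  -0.1711] -9.8 res px 0.0
nest [ 0.6341 -0.1922 -0.1709] -9.8 res px 0.88
at [ 0.5105 -0.1915  0.1505] ydir -95.07 tilt [ 0.001 -0.    -1.   ] t 2.58 gap 0.0424 q7 -1.43 F [-0.7 -0.1  0.1] 0.0
 -> units dxyz [-0.787  0.055  3.088] turn units -0.01
```

>>> drive_tool --pt "-0.406 0.005 0.6 0.15 0.5" --pt "-0.406 0.005 0.7 0 0.5" --pt "0 0 0.7 0 0.5" --pt "0 0 0.5 0 0.5" --pt "0 0 0.4 0 0.5" --pt "0 0 0.25 0 0.4" --pt "0 0 0 0 0.2" --pt "0 0 0 0 0" --pt "0 0 0 0 0" --pt "0 0 0 0 0" --squeeze 40

```text
time: 3.82
tool_pos: [0.4783, -0.1878, 0.0246]
orientation: [0.999, -0.05, 0.0, 0.0]
wrist_force: [-0.2, 0.7, 1.6]
finger_gap: 0.0069
grasp_force: 40.9
```

```bash
python3 g.py .478 -.1917 .12
```

```text
at [ 0.4783 -0.1878  0.0246] ydir -95.73 tilt [ 0.001 -0.    -1.   ] t 3.83 gap 0.0069 q7 -1.46 F [-0.2  0.7  1.6] 40.94111144542694
 -> units dxyz [ 0.004  0.097 -2.386] turn units 0
```

>>> drive_tool --pt "0 0 -0.2 0 0" --pt "0 0 -0.4 0 0" --pt "0 0 -0.5 0 0" --pt "0 0 -0.5 0 0" --pt "0 0 -0.5 0 0" --pt "0 0 0 0 0" --pt "0 0 0 0 0"

```text
time: 4.7
tool_pos: [0.4778, -0.1877, 0.108]
orientation: [0.999, -0.05, -0.0, 0.0]
wrist_force: [0.1, -0.3, -0.6]
finger_gap: 0.0063
grasp_force: 40.7
```

```bash
python3 -c "
from h import *
snap('wrist','w3')
import cv2
i=cv2.imread('pics/w3.png');cv2.imwrite('pics/w3c.png',cv2.resize(i[160:360,220:420],None,fx=3,fy=3))"; python3 g.py .53 -.38 .1 -11.2
```

```text
at [ 0.4776 -0.1876  0.1076] ydir -95.73 tilt [-0.001  0.    -1.   ] t 4.75 gap 0.0068 q7 -1.43 F [-0.3 -0.8 -0.5] 40.67298352718353
 -> units dxyz [1.783 4.655 0.188] turn units -16.91
```

View pics/w3c.png

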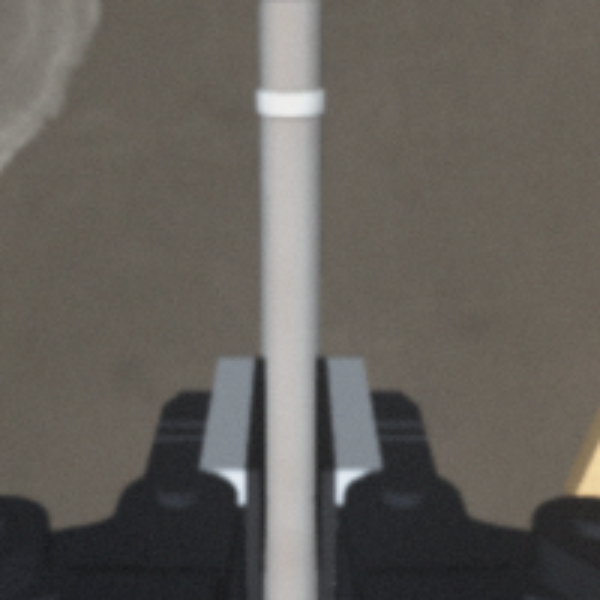

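Run:
```python
from m import *
c=dict(np.load('pics/w3.npz'));i=cv2.imread('pics/w3.png')
th=np.radians(-5.8);d=np.array([np.cos(th),np.sin(th),0])
for dz in(-.005,0,.005): print(w2px(c,np.array([.4776,-.1876,.0875+dz])+d*.0585))
print(i[110:200,317].mean(1).astype(int).tolist())
```

```text
[312.45461777 161.91369363]
[312.32476307 162.60960073]
[312.18546001 163.35618367]
[93, 92, 94, 92, 94, 90, 90, 91, 92, 91, 88, 92, 88, 91, 90, 91, 90, 90, 93, 91, 90, 90, 90, 89, 92, 94, 93, 91, 90, 93, 93, 91, 92, 92, 90, 92, 90, 97, 92, 95, 92, 95, 96, 94, 93, 93, 91, 93, 102, 132, 172, 184, 184, 185, 183, 183, 182, 183, 185, 184, 185, 184, 183, 189, 184, 183, 188, 185, 184, 184, 183, 185, 186, 185, 184, 182, 180, 183, 183, 179, 191, 221, 234, 237, 235, 235, 237, 235, 218, 177]
```

```bash
python3 g.py .561 -.387 .1 -11.2
```

```text
at [ 0.4776 -0.1876  0.1076] ydir -95.73 tilt [-0.001  0.    -1.   ] t 4.75 gap 0.0068 q7 -1.43 F [-0.3 -0.8 -0.5] 40.67298352718353
 -> units dxyz [2.572 4.752 0.187] turn units -16.91
```

>>> drive_tool --pt "0.2 0.4 0 0 0" --pt "0.45 0.85 0 0 0" --pt "0.5 0.9 0 0 0" --pt "0.5 0.9 0 0 0" --pt "0.5 0.9 0 0 0" --pt "0.3 0.55 0 0 0" --pt "0.122 0.252 0 0 0" --pt "0 0 0 -0.9 0" --pt "0 0 0 -1 0" --pt "0 0 0 -1 0"

```text
time: 6.0
tool_pos: [0.5612, -0.3869, 0.1076]
orientation: [0.997, 0.078, -0.0, -0.0]
wrist_force: [0.1, 0.0, 0.2]
finger_gap: 0.0067
grasp_force: 40.7
```

>>> drive_tool --pt "0 0 0 -1 0" --pt "0 0 0 -1 0" --pt "0 0 0 -1 0" --pt "0 0 0 -1 0" --pt "0 0 0 -1 0" --pt "0 0 0 -1 0" --pt "0 0 0 -1 0" --pt "0 0 0 -1 0" --pt "0 0 0 -1 0" --pt "0 0 0 -1 0"

```text
time: 7.25
tool_pos: [0.5612, -0.387, 0.1077]
orientation: [0.871, 0.492, -0.0, -0.0]
wrist_force: [0.6, -0.2, -0.4]
finger_gap: 0.0067
grasp_force: 40.7
```

>>> drive_tool --pt "0 0 0 -1 0" --pt "0 0 0 -1 0" --pt "0 0 0 -1 0" --pt "0 0 0 -1 0" --pt "0 0 0 0 0" --pt "0 0 0 0 0"

```text
time: 8.0
tool_pos: [0.5613, -0.3871, 0.1079]
orientation: [0.773, 0.634, -0.0, -0.0]
wrist_force: [-0.5, -0.2, -1.0]
finger_gap: 0.0069
grasp_force: 40.7
```

```bash
python3 -c "
from h import *
snap('wrist','w4')
import cv2
i=cv2.imread('pics/w4.png');cv2.imwrite('pics/w4c.png',cv2.resize(i[100:400,120:520],None,fx=2,fy=2))"; python3 g.py .561 -.387 .0415 -11.2
```

```text
at [ 0.5613 -0.3871  0.108 ] ydir -11.31 tilt [-0.  0. -1.] t 8.05 gap 0.0066 q7 0.18 F [-1.   0.8 -0.1] 40.66723108291626
 -> units dxyz [ 1.000e-03 -8.000e-03  1.661e+00] turn units -0.02
```

View pics/w4c.png

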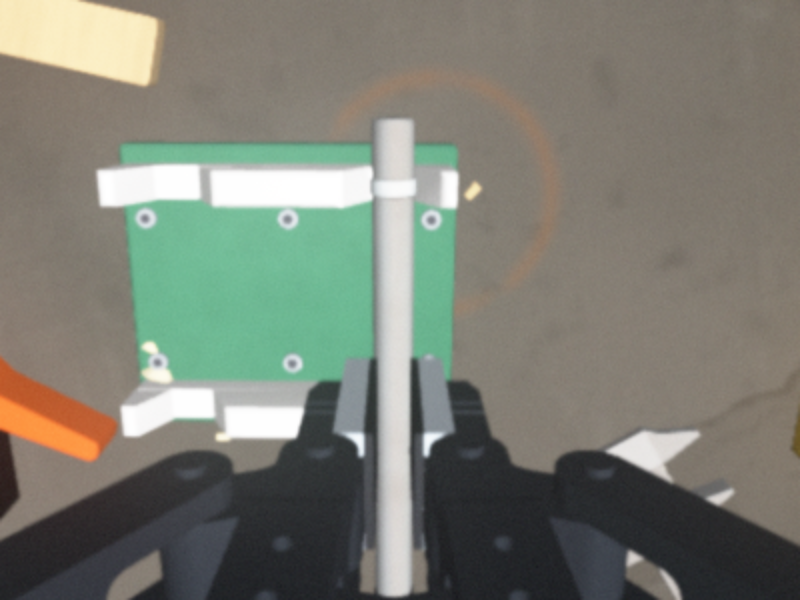

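Run:
```python
from m import *
c=dict(np.load('pics/w4.npz'))
P=lambda l:[((u+.5)/2-.5+120,(v+.5)/2-.5+100) for u,v in l]
def pr(n,r):print(n,r[0].round(4),np.degrees(r[0][2]).round(1),'res px',r[1].round(2))
for h in(.0525,):pr('comb',fit(c,[(h,.036,.03),(-h,.036,.03),(-h,-.036,.03)],P(((458,187),(98,187),(122,415))),[.5,-.3,0]))
pr('base',fit(c,[(.0525,.047,.008),(-.0525,.047,.008)],P(((457,144),(121,144))),[.5,-.3,0]))
a=px2w(c,*P([(394,119)])[0],.088);print(a)
```

```text
comb [ 0.5306 -0.3797 -0.1969] -11.3 res px 4.81
base [ 0.5301 -0.3811 -0.1995] -11.4 res px 1.89
[ 0.57310966 -0.33042707  0.088     ]
```

>>> drive_tool --pt "0 0 0.4 0 0" --pt "0 0 0.6 0 0" --pt "0 0 0.4 0 0" --pt "0 0 0.2 0 0" --pt "0 0 0.07 0 0" --pt "0 0 0 0 0" --pt "0 0 0 0 0.3" --pt "0 0 0 0 0.3" --pt "0 0 0 0 0.3"

```text
time: 9.18
tool_pos: [0.5616, -0.3873, 0.0417]
orientation: [0.773, 0.634, 0.0, 0.0]
wrist_force: [-0.5, -0.2, -0.5]
finger_gap: 0.0254
grasp_force: 0.0
```

>>> drive_tool --pt "0 0 -0.3 0 0.3" --pt "0 0 -0.6 0 0.3" --pt "0 0 -0.8 0 0.3" --pt "0 0 0 0 0.4" --pt "0 0 0 0 0.4"

```text
time: 9.8
tool_pos: [0.5613, -0.3872, 0.1096]
orientation: [0.773, 0.634, -0.0, 0.0]
wrist_force: [0.5, -0.4, -0.4]
finger_gap: 0.0339
grasp_force: 0.0
```

```bash
python3 -c "
from h import *
snap('wrist','w5')
import cv2
i=cv2.imread('pics/w5.png');cv2.imwrite('pics/w5c.png',cv2.resize(i[100:400,120:520],None,fx=2,fy=2))"; python3 g.py .442 -.102 .12 18.6
```

```text
at [ 0.561  -0.387   0.1089] ydir -11.23 tilt [-0.001  0.    -1.   ] t 9.85 gap 0.0341 q7 0.19 F [-0.5  0.3 -0.4] 0.0
 -> units dxyz [ 6.41  -4.306 -0.272] turn units -5.97
```

View pics/w5c.png

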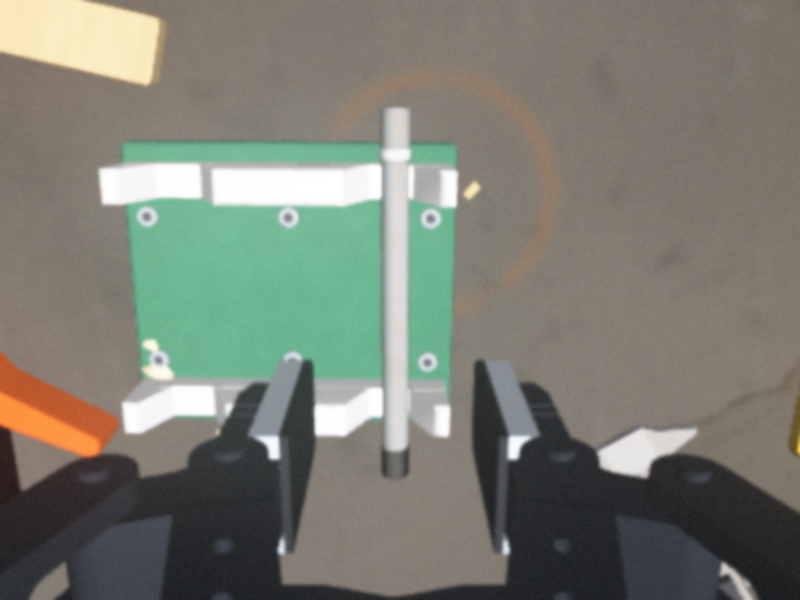

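```bash
python3 g.py .470 -.092 .15 -71.4;  python3 - <<'E'
from m import *
c=dict(np.load('pics/w5.npz'))
P=lambda l:[((u+.5)/2-.5+120,(v+.5)/2-.5+100) for u,v in l]
a,b=[px2w(c,*p,.0205) for p in P([(397,108),(396,478)])];print((a+b)/2,a-b)
E
```

```text
at [ 0.561  -0.387   0.1089] ydir -11.23 tilt [-0.001  0.    -1.   ] t 9.85 gap 0.0341 q7 0.19 F [-0.5  0.3 -0.4] 0.0
 -> units dxyz [ 6.791 -3.669 -1.023] turn units 12.03
[ 0.56236951 -0.38903326  0.0205    ] [0.02325035 0.11632711 0.        ]
```

>>> drive_tool --pt "0.35 -0.2 -0.5 0 0.5" --pt "0.8 -0.45 -0.5 0 0.5" --pt "0.95 -0.5 0 0 0.5" --pt "0.95 -0.5 0 0 0.5" --pt "0.95 -0.5 0 0 0.5" --pt "0.95 -0.5 0 0 0.5" --pt "0.95 -0.5 0 0 0.5" --pt "0.6 -0.35 0 0 0.5" --pt "0.29 -0.17 0 0 0.5" --pt "0 0 0 1 0.5"

```text
time: 11.1
tool_pos: [0.4703, -0.092, 0.1493]
orientation: [0.8, 0.6, -0.0, 0.0]
wrist_force: [-0.4, -1.1, -0.6]
finger_gap: 0.0426
grasp_force: 0.0
```

>>> drive_tool --pt "0 0 0 1 0.5" --pt "0 0 0 1 0.5" --pt "0 0 0 1 0.5" --pt "0 0 0 1 0.5" --pt "0 0 0 1 0.5" --pt "0 0 0 1 0.5" --pt "0 0 0 1 0.5" --pt "0 0 0 1 0.5" --pt "0 0 0 1 0.5" --pt "0 0 0 1 0.5"

```text
time: 12.35
tool_pos: [0.4705, -0.0933, 0.1491]
orientation: [0.979, 0.204, -0.0, -0.0]
wrist_force: [-0.2, -0.4, -0.4]
finger_gap: 0.0426
grasp_force: 0.0
```

>>> drive_tool --pt "0 0 0 1 0.5" --pt "0 0 0 0 0.5" --pt "0 0 0 0 0.5"

```text
time: 12.72
tool_pos: [0.4704, -0.0926, 0.1492]
orientation: [0.987, 0.164, -0.0, -0.0]
wrist_force: [-0.7, 0.1, 0.2]
finger_gap: 0.0427
grasp_force: 0.0
```

```bash
python3 -c "
from h import *
snap('wrist','w6')"; python3 g.py .442 -.102 .0245 -71.4
```

```text
at [ 0.4704 -0.0925  0.1492] ydir -71.17 tilt [-0.  0. -1.] t 12.78 gap 0.0427 q7 -1.19 F [0.2 0.6 0.5] 0.0
 -> units dxyz [-0.748 -0.005  3.119] turn units 0.05
```

View pics/w6.png

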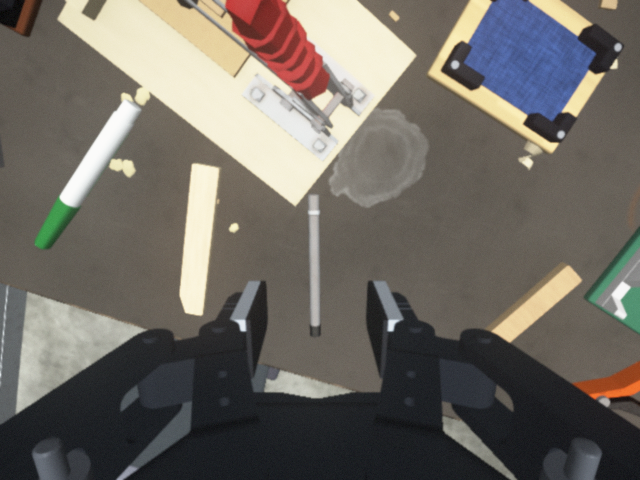

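```bash
python3 - <<'E'
from m import *
c=dict(np.load('pics/w6.npz'))
def ends(n,pix,z):
    a,b=[px2w(c,*q,z)for q in pix];d=a-b;print(n,((a+b)/2).round(4)[:2],'len',np.linalg.norm(d).round(4),'yawY',np.degrees(np.arctan2(-d[0],d[1])).round(1))
ends('rod1',((314,195),(315,336.5)),.0045)
ends('slat1',((206,165),(193,315)),.008)
E
python3 g.py .4414 -.1025 .0245 -71.4
```

```text
rod1 [ 0.4403 -0.1031] len 0.118 yawY -70.9
slat1 [ 0.4324 -0.0124] len 0.1209 yawY -80.8
at [ 0.4704 -0.0925  0.1492] ydir -71.17 tilt [-0.  0. -1.] t 12.78 gap 0.0427 q7 -1.19 F [0.2 0.6 0.5] 0.0
 -> units dxyz [-7.660e-01  2.000e-03  3.119e+00] turn units 0.05
```

>>> drive_tool --pt "-0.39 0.005 0.6 0 0.5" --pt "-0.39 0.005 0.7 0 0.5" --pt "0 0 0.7 0 0.5" --pt "0 0 0.5 0 0.5" --pt "0 0 0.4 0 0.5" --pt "0 0 0.22 0 0.4" --pt "0 0 0 0 0.2" --pt "0 0 0 0 0" --pt "0 0 0 0 0" --pt "0 0 0 0 0" --squeeze 40

```text
time: 14.02
tool_pos: [0.4412, -0.1027, 0.025]
orientation: [0.987, 0.163, 0.0, 0.0]
wrist_force: [-0.2, -0.3, 2.6]
finger_gap: 0.0068
grasp_force: 40.7
```

>>> drive_tool --pt "0 0 -0.2 0 0" --pt "0 0 -0.4 0 0" --pt "0 0 -0.5 0 0" --pt "0 0 -0.5 0 0" --pt "0 0 -0.5 0 0" --pt "0 0 0 0 0"

```text
time: 14.78
tool_pos: [0.4422, -0.1029, 0.1107]
orientation: [0.987, 0.163, 0.002, 0.001]
wrist_force: [-0.3, 0.3, -0.6]
finger_gap: 0.0068
grasp_force: 40.4
```

```bash
python3 g.py .4986 -.3745 .1079 -11.2
python3 - <<'E'
from m import *
c=snap('wrist','w7');i=c['image'];s=env.get_state()['tool_pos']
th=np.radians(18.9);d=np.array([np.cos(th),np.sin(th),0])
print(w2px(c,s+[0,0,.0045-.0245]+d*.0585)); print(np.abs(i[130:190,300:330].astype(int).mean(2)).max(1).astype(int).tolist())
E
```

```text
at [ 0.4422 -0.1029  0.1107] ydir -71.24 tilt [ 0.004 -0.001 -1.   ] t 14.78 gap 0.0068 q7 -1.16 F [-0.3  0.3 -0.6] 40.35888433456421
 -> units dxyz [-0.849  6.884  0.085] turn units -12.01
[311.29728618 162.12820398]
[236, 236, 236, 237, 236, 237, 237, 237, 237, 236, 235, 236, 235, 235, 234, 233, 234, 233, 233, 233, 232, 230, 216, 185, 143, 119, 108, 106, 108, 117, 144, 180, 189, 189, 190, 189, 189, 189, 189, 188, 190, 190, 192, 191, 192, 191, 190, 190, 190, 191, 191, 191, 190, 192, 192, 189, 191, 191, 192, 190]
```

>>> drive_tool --pt "-0.05 0.4 0 0 0" --pt "-0.1 0.8 0 0 0" --pt "-0.12 1 0 0 0" --pt "-0.12 1 0 0 0" --pt "-0.12 1 0 0 0" --pt "-0.12 1 0 0 0" --pt "-0.12 0.9 0 0 0" --pt "-0.05 0.5 0 0 0" --pt "-0.03 0.25 0 0 0" --pt "0 0 0 -1 0"

```text
time: 16.08
tool_pos: [0.497, -0.3735, 0.1075]
orientation: [0.978, 0.206, -0.001, -0.0]
wrist_force: [0.3, 0.2, -0.5]
finger_gap: 0.0069
grasp_force: 40.4
```

>>> drive_tool --pt "0 0 0 -1 0" --pt "0 0 0 -1 0" --pt "0 0 0 -1 0" --pt "0 0 0 -1 0" --pt "0 0 0 -1 0" --pt "0 0 0 -1 0" --pt "0 0 0 -1 0" --pt "0 0 0 -1 0" --pt "0 0 0 -1 0" --pt "0 0 0 -1 0"

```text
time: 17.32
tool_pos: [0.4972, -0.3724, 0.1079]
orientation: [0.799, 0.602, -0.0, -0.001]
wrist_force: [-0.2, 0.2, 0.1]
finger_gap: 0.0065
grasp_force: 40.4
```

>>> drive_tool --pt "0 0 0 -1 0" --pt "0 0 0 0 0" --pt "0 0 0 0 0"

```text
time: 17.7
tool_pos: [0.4974, -0.3726, 0.1082]
orientation: [0.773, 0.634, -0.0, -0.0]
wrist_force: [0.3, -0.1, 0.2]
finger_gap: 0.0068
grasp_force: 40.4
```

```bash
python3 g.py .499 -.373 .0415 -11.2
```

```text
at [ 0.4974 -0.3726  0.1082] ydir -11.33 tilt [-0.  0. -1.] t 17.7 gap 0.0068 q7 0.19 F [ 0.3 -0.1  0.2] 40.35660445690155
 -> units dxyz [-0.003  0.041  1.668] turn units -0.03
```

>>> drive_tool --pt "0 0.04 0.4 0 0" --pt "0 0 0.6 0 0" --pt "0 0 0.4 0 0" --pt "0 0 0.2 0 0" --pt "0 0 0.07 0 0" --pt "0 0 0 0 0" --pt "0 0 0 0 0.3" --pt "0 0 0 0 0.3" --pt "0 0 0 0 0.3"

```text
time: 18.82
tool_pos: [0.4994, -0.3731, 0.0421]
orientation: [0.773, 0.634, 0.0, 0.0]
wrist_force: [-1.0, 0.3, -0.6]
finger_gap: 0.0256
grasp_force: 0.0
```

>>> drive_tool --pt "0 0 -0.3 0 0.3" --pt "0 0 -0.6 0 0.3" --pt "0 0 -0.8 0 0.3" --pt "0 0 -0.5 0 0.5" --pt "0 0 0 0 0.5" --pt "0 0 0 0 0.5"

```text
time: 19.58
tool_pos: [0.4987, -0.3729, 0.129]
orientation: [0.773, 0.634, -0.0, -0.001]
wrist_force: [0.2, 0.4, -0.3]
finger_gap: 0.0428
grasp_force: 0.0
```

```bash
python3 -c "
from h import *
snap('wrist','w8')
import cv2
i=cv2.imread('pics/w8.png');cv2.imwrite('pics/w8c.png',cv2.resize(i[100:400,120:520],None,fx=2,fy=2))"; python3 g.py .48 -.267 .15 -23.6
```

```text
at [ 0.4986 -0.3727  0.1286] ydir -11.23 tilt [-0.001  0.001 -1.   ] t 19.62 gap 0.0427 q7 0.2 F [-0.8 -0.3  0.2] 0.0
 -> units dxyz [ 2.502 -0.972 -0.531] turn units 2.47
```

View pics/w8c.png

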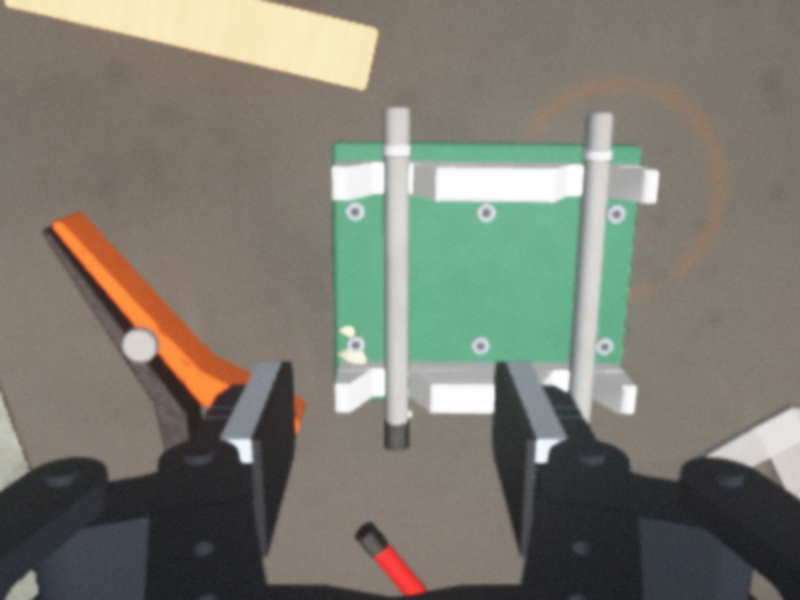

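Both rods are seated in their notches at crop (397,280) and (595,260). Next is slat 2, which I'll measure by code from above.

```bash
python3 g.py .426 -.266 .15 66.5
```

```text
at [ 0.4986 -0.3727  0.1286] ydir -11.23 tilt [-0.001  0.001 -1.   ] t 19.62 gap 0.0427 q7 0.2 F [-0.8 -0.3  0.2] 0.0
 -> units dxyz [ 2.264 -2.301 -0.529] turn units -15.55
```

>>> drive_tool --pt "0.3 -0.3 -0.3 0 0.5" --pt "0.6 -0.6 -0.2 0 0.5" --pt "0.7 -0.7 0 0 0.5" --pt "0.4 -0.4 0 0 0.5" --pt "0.26 -0.3 0 0 0.5" --pt "0 0 0 -1 0.5" --pt "0 0 0 -1 0.5" --pt "0 0 0 -1 0.5" --pt "0 0 0 -1 0.5" --pt "0 0 0 -1 0.5"

```text
time: 20.88
tool_pos: [0.4264, -0.2666, 0.1492]
orientation: [0.616, 0.788, 0.0, -0.0]
wrist_force: [-0.3, 0.0, 0.9]
finger_gap: 0.0426
grasp_force: 0.0
```

>>> drive_tool --pt "0 0 0 -1 0.5" --pt "0 0 0 -1 0.5" --pt "0 0 0 -1 0.5" --pt "0 0 0 -1 0.5" --pt "0 0 0 -1 0.5" --pt "0 0 0 -1 0.5" --pt "0 0 0 -1 0.5" --pt "0 0 0 -1 0.5" --pt "0 0 0 -1 0.5" --pt "0 0 0 -1 0.5"

```text
time: 22.12
tool_pos: [0.4264, -0.2666, 0.1492]
orientation: [0.226, 0.974, 0.0, -0.0]
wrist_force: [-0.4, 0.2, 0.6]
finger_gap: 0.0429
grasp_force: 0.0
```

>>> drive_tool --pt "0 0 0 -0.55 0.5" --pt "0 0 0 0 0.5" --pt "0 0 0 0 0.5"

```text
time: 22.5
tool_pos: [0.4265, -0.2665, 0.1495]
orientation: [0.204, 0.979, 0.0, -0.0]
wrist_force: [-0.5, 0.2, -0.2]
finger_gap: 0.0426
grasp_force: 0.0
```

```bash
cat > slat.py <<'E'
from m import *
def find(f,ex,n=1):
    c=snap('wrist',f);i=c['image'];h=cv2.cvtColor(i,cv2.COLOR_BGR2HSV)
    m=((h[...,2]>130)&(h[...,1]>50)&(h[...,0]>8)&(h[...,0]<35)).astype(np.uint8)
    m=cv2.morphologyEx(m,cv2.MORPH_OPEN,np.ones((3,3)))
    for q in cv2.findContours(m,cv2.RETR_EXTERNAL,cv2.CHAIN_APPROX_NONE)[0]:
        if cv2.contourArea(q)<300: continue
        w=np.array([px2w(c,*p[0],.008)[:2] for p in q],np.float32)
        r=cv2.minAreaRect(w);b=cv2.boxPoints(r);L=max(r[1]);W=min(r[1])
        e=b[1]-b[0] if np.linalg.norm(b[1]-b[0])>np.linalg.norm(b[2]-b[1]) else b[2]-b[1]
        print(cv2.boundingRect(q),'c',np.round(r[0],4),'LW',round(L,4),round(W,4),'long dir',np.degrees(np.arctan2(e[1],e[0])).round(1))
if __name__=='__main__':
    import sys;find(sys.argv[1],None)
E
python3 slat.py w9; python3 g.py .4518 -.2765 .0265 66.5
```

```text
(306, 316, 27, 20) c [ 0.4993 -0.2975] LW 0.0212 0.0173 long dir 66.0
(152, 220, 75, 109) c [ 0.4161 -0.3782] LW 0.1124 0.023 long dir -54.3
(562, 197, 78, 156) c [ 0.5425 -0.0884] LW 0.1378 0.0456 long dir -36.5
(306, 185, 30, 133) c [ 0.4442 -0.2722] LW 0.1063 0.0226 long dir -24.0
(599, 32, 41, 110) c [ 0.4163 -0.0271] LW 0.0839 0.0078 long dir 8.1
at [ 0.4265 -0.2665  0.1496] ydir 66.45 tilt [-0.  0. -1.] t 22.55 gap 0.0428 q7 1.51 F [-0.5 -0.3 -1.2] 0.0
 -> units dxyz [-0.68   0.023  3.077] turn units -0.01
```

>>> drive_tool --pt "-0.34 0.01 0.6 0 0.5" --pt "-0.34 0.01 0.7 0 0.5" --pt "0 0 0.7 0 0.5" --pt "0 0 0.5 0 0.5" --pt "0 0 0.4 0 0.5" --pt "0 0 0.22 0 0.4" --pt "0 0 0 0 0.2" --pt "0 0 0 0 0" --pt "0 0 0 0 0" --pt "0 0 0 0 0" --squeeze 35

```text
time: 23.8
tool_pos: [0.452, -0.2767, 0.0253]
orientation: [0.204, 0.979, -0.0, 0.0]
wrist_force: [0.4, 0.2, 0.1]
finger_gap: 0.0184
grasp_force: 35.4
```

>>> drive_tool --pt "0 0 -0.3 0 0" --pt "0 0 -0.7 0 0" --pt "0 0 -1 0 0" --pt "0 0 -1 0 0" --pt "0 0 -1 0 0" --pt "0 0 -0.7 0 0" --pt "0 0 -0.3 0 0" --pt "0 0 0 0 0"

```text
time: 24.8
tool_pos: [0.452, -0.2766, 0.2254]
orientation: [0.203, 0.979, -0.0, 0.0]
wrist_force: [0.3, -0.2, -0.4]
finger_gap: 0.019
grasp_force: 35.4
```

```bash
python3 g.py .6403 .176 .225 -9.8
```

```text
at [ 0.452  -0.2766  0.2254] ydir 66.52 tilt [ 0.001 -0.001 -1.   ] t 24.8 gap 0.019 q7 1.52 F [ 0.3 -0.2 -0.4] 35.44702470302582
 -> units dxyz [1.9100e-01 1.2255e+01 3.0000e-03] turn units 15.26
```

>>> drive_tool --pt "0 0.4 0 0 0" --pt "0 0.8 0 0 0" --pt "0.02 1 0 0 0" --pt "0.02 1 0 0 0" --pt "0.02 1 0 0 0" --pt "0.02 1 0 0 0" --pt "0.02 1 0 0 0" --pt "0.02 1 0 0 0" --pt "0.02 1 0 0 0" --pt "0.02 1 0 0 0"

```text
time: 26.05
tool_pos: [0.5921, 0.0661, 0.2236]
orientation: [0.203, 0.979, 0.0, -0.001]
wrist_force: [0.2, -0.2, -0.4]
finger_gap: 0.0189
grasp_force: 35.4
```

>>> drive_tool --pt "0.02 1 0 0 0" --pt "0.01 1 0 0 0" --pt "0 0.6 0 0 0" --pt "0 0.45 0 0 0" --pt "0 0 0 1 0" --pt "0 0 0 1 0" --pt "0 0 0 1 0" --pt "0 0 0 1 0" --pt "0 0 0 1 0" --pt "0 0 0 1 0"

```text
time: 27.3
tool_pos: [0.639, 0.1774, 0.2234]
orientation: [0.451, 0.893, -0.0, -0.001]
wrist_force: [-0.2, -0.1, -0.3]
finger_gap: 0.0189
grasp_force: 35.4
```

>>> drive_tool --pt "0 0 0 1 0" --pt "0 0 0 1 0" --pt "0 0 0 1 0" --pt "0 0 0 1 0" --pt "0 0 0 1 0" --pt "0 0 0 1 0" --pt "0 0 0 1 0" --pt "0 0 0 1 0" --pt "0 0 0 1 0" --pt "0 0 0 0.26 0"

```text
time: 28.55
tool_pos: [0.6391, 0.1772, 0.2236]
orientation: [0.765, 0.645, -0.001, -0.001]
wrist_force: [-0.5, 0.7, 0.1]
finger_gap: 0.0189
grasp_force: 35.5
```

>>> drive_tool --pt "0 0 0.5 0 0" --pt "0 0 0.7 0 0" --pt "0 0 0.7 0 0" --pt "0 0 0.5 0 0" --pt "0 0 0 0 0" --pt "0 0 0 0 0"

```text
time: 29.3
tool_pos: [0.6405, 0.1763, 0.1297]
orientation: [0.765, 0.644, 0.001, 0.0]
wrist_force: [0.2, -0.4, 1.1]
finger_gap: 0.0187
grasp_force: 35.5
```

```bash
python3 -c "
from h import *
snap('wrist','w10')"; python3 g.py .6403 .176 .042 -9.8
```

```text
at [0.6407 0.1763 0.1301] ydir -9.77 tilt [ 0.002  0.001 -1.   ] t 29.35 gap 0.0186 q7 -0.73 F [-0.  -0.2  0.2] 35.45630693435669
 -> units dxyz [-0.012 -0.012  2.203] turn units 0.01
```

View pics/w10.png

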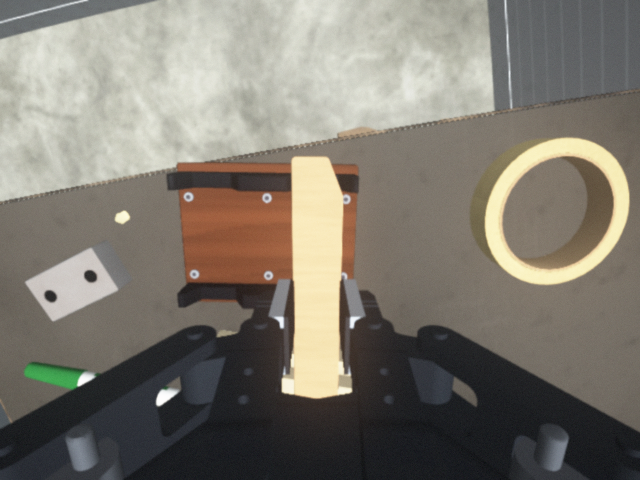

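The slat rest's far comb runs from (168,182) to (358,182). The base corners are at (179,163) and (357,165). The held slat's tip is at v≈157, u≈292–330.

Run:
```python
from m import *
c=dict(np.load('pics/w10.npz'))
def pr(n,r):print(n,r[0].round(4),np.degrees(r[0][2]).round(1),'res px',r[1].round(2))
x=[.6,.2,-.17]
pr('comb',fit(c,[(.0615,.04,.03),(-.0615,.04,.03),(-.0615,-.04,.03)],((358,182),(168,181),(179,296)),x))
for z in(.006,.01):pr('base',fit(c,[(.0615,.051,z),(-.0615,.051,z)],((357,165),(179,163)),x))
t=px2w(c,317,157,.1301-.0165);print('tip',t, t-.06*np.array([.170,.985,0]))
C,S=np.cos(-.171),np.sin(-.171)
for X,Y in((.606,.182),):
  for s in(1,-1):print(X+s*.035*C,Y+s*.035*S)
  print([w2px(c,[X+C*a-S*b,Y+S*a+C*b,z]).round(0).tolist() for a,b,z in((.0615,.051,.008),(-.0615,.051,.008),(-.0615,.04,.03),(.0615,.04,.03))])
```

```text
comb [ 0.6091  0.1834 -0.1763] -10.1 res px 6.14
base [ 0.6079  0.1809 -0.1832] -10.5 res px 2.32
base [ 0.6085  0.181  -0.1827] -10.5 res px 3.84
tip [0.65099947 0.23420002 0.1136    ] [0.64079947 0.17510002 0.1136    ]
0.6404895282128722 0.1760441252822534
0.5715104717871278 0.18795587471774658
[[356.0, 163.0], [172.0, 163.0], [160.0, 184.0], [359.0, 183.0]]
```

Run:
```python
from m import *
c=dict(np.load('pics/w10.npz'))
for z in(.008,.012):
  w=[px2w(c,*p,z) for p in((188,197),(267,198),(346,199),(194,274),(268,275))];print(z,np.round(w,4)[:,:2].tolist(), 'ctr',((w[1]+w[4])/2).round(4), 'dir',np.degrees(np.arctan2(*(w[2]-w[0])[[1,0]])), np.linalg.norm(w[2]-w[0]),np.linalg.norm(w[1]-w[4]))
i=cv2.imread('pics/w10.png');h=cv2.cvtColor(i,cv2.COLOR_BGR2HSV)
for v in(168,215,230,245):
  m=np.where((h[v,150:380,1]>110)&(h[v,150:380,2]>40))[0]+150;print(v,m.min(),m.max(),[px2w(c,u,v,.008).round(4)[:2].tolist() for u in(m.min(),m.max())])
```

```text
0.008 [[0.5592, 0.2188], [0.6124, 0.2088], [0.6653, 0.199], [0.5489, 0.1638], [0.6017, 0.154]] ctr [0.6071 0.1814 0.008 ] dir -10.575205639700078 0.10795994303717907 0.055874717121891924
0.012 [[0.5607, 0.2192], [0.6131, 0.2094], [0.6651, 0.1997], [0.5506, 0.165], [0.6025, 0.1554]] ctr [0.6078 0.1824 0.012 ] dir -10.57520563970007 0.10617375201749565 0.05495027315552093
168 178 357 [[0.5575, 0.239], [0.6757, 0.2184]]
215 181 355 [[0.5511, 0.2075], [0.6698, 0.187]]
230 182 354 [[0.549, 0.197], [0.6676, 0.1766]]
245 183 354 [[0.5468, 0.1863], [0.6661, 0.1658]]
```

>>> drive_tool --pt "0 0.02 0.4 0.06 0" --pt "0 0 0.6 0 0" --pt "0 0 0.6 0 0" --pt "0 0 0.35 0 0" --pt "0 0 0.2 0 0" --pt "0 0 0.06 0 0" --pt "0 0 0 0 0" --pt "0 0 0 0 0.4" --pt "0 0 0 0 0.4" --pt "0 0 0 0 0.4"

```text
time: 30.6
tool_pos: [0.641, 0.1758, 0.0407]
orientation: [0.767, 0.642, 0.0, 0.0]
wrist_force: [-0.5, 0.5, 1.0]
finger_gap: 0.0342
grasp_force: 0.0
```

>>> drive_tool --pt "0 0 -0.3 0 0.4" --pt "0 0 -0.6 0 0.4" --pt "0 0 -1 0 0.4" --pt "0 0 -1 0 0.4" --pt "0 0 -1 0 0.4" --pt "0 0 -0.5 0 0.4" --pt "0 0 0 0 0.5" --pt "0 0 0 0 0.5"

```text
time: 31.6
tool_pos: [0.6403, 0.1754, 0.2149]
orientation: [0.766, 0.642, -0.001, -0.0]
wrist_force: [-0.5, 0.1, -0.3]
finger_gap: 0.0427
grasp_force: 0.0
```

```bash
sed -i 's/\.008)\[:2\]/Z)[:2]/; s/^def find(f,ex,n=1):/def find(f,Z):/; s/find(sys.argv\[1\],None)/find(sys.argv[1],float(sys.argv[2]))/' slat.py; python3 slat.py w11 .024; python3 g.py .462 -.006 .2 -81.3
```

```text
(269, 330, 80, 69) c [0.6047 0.027 ] LW 0.0764 0.0702 long dir 70.7
(268, 309, 96, 27) c [0.621  0.0734] LW 0.0937 0.0155 long dir -21.5
(267, 290, 100, 23) c [0.6263 0.0946] LW 0.0955 0.0103 long dir -18.2
(213, 147, 135, 135) c [0.6091 0.1803] LW 0.1213 0.1152 long dir 79.7
(441, 135, 112, 113) c [0.8009 0.1685] LW 0.1002 0.0992 long dir -10.1
at [0.6402 0.1754 0.2146] ydir -10.08 tilt [-0.003 -0.001 -1.   ] t 31.65 gap 0.0427 q7 -0.7 F [-0.3  0.2 -0. ] 0.0
 -> units dxyz [-5.243 -3.592  0.38 ] turn units 14.24
```

Run:
```python
from m import *
c=dict(np.load('pics/w11.npz'));i=cv2.imread('pics/w11.png');h=cv2.cvtColor(i,cv2.COLOR_BGR2HSV)
m=np.zeros((480,640),np.uint8);m[130:300,200:360]=(h[130:300,200:360,2]>165);
for q in cv2.findContours(m,cv2.RETR_EXTERNAL,cv2.CHAIN_APPROX_NONE)[0]:
    if cv2.contourArea(q)<200: continue
    w=np.array([px2w(c,*p[0],.024)[:2] for p in q],np.float32);r=cv2.minAreaRect(w);print(cv2.boundingRect(q),r)
C,S=np.cos(-.178),np.sin(-.178);d=np.array(r[0])-[.607,.1818];print('rest frame',C*d[0]+S*d[1],-S*d[0]+C*d[1])
```

```text
(306, 147, 25, 134) ((0.6417291760444641, 0.17485131323337555), (0.1203330010175705, 0.021413521841168404), 79.49978637695312)
(200, 130, 160, 32) ((0.6194632053375244, 0.24120870232582092), (0.025648780167102814, 0.1354583352804184), 79.76102447509766)
rest frame 0.0017472883141348983 0.06067678619431476
```

>>> drive_tool --pt "-0.35 -0.25 0 0 0.5" --pt "-0.75 -0.5 0 0 0.5" --pt "-0.9 -0.6 0 0 0.5" --pt "-0.9 -0.6 0 0 0.5" --pt "-0.9 -0.6 0 0 0.5" --pt "-0.75 -0.55 0 0 0.5" --pt "-0.45 -0.3 0 0 0.5" --pt "-0.24 -0.19 0 0 0.5" --pt "0 0 0 1 0.5" --pt "0 0 0 1 0.5"

```text
time: 32.9
tool_pos: [0.4627, -0.0052, 0.216]
orientation: [0.82, 0.572, -0.0, -0.0]
wrist_force: [-1.0, -0.3, 0.6]
finger_gap: 0.0424
grasp_force: 0.0
```

>>> drive_tool --pt "0 0 0.1 1 0.5" --pt "0 0 0.2 1 0.5" --pt "0 0 0.3 1 0.5" --pt "0 0 0.3 1 0.5" --pt "0 0 0.3 1 0.5" --pt "0 0 0.2 1 0.5" --pt "0 0 0.2 1 0.5" --pt "0 0 0 1 0.5" --pt "0 0 0 1 0.5" --pt "0 0 0 1 0.5"

```text
time: 34.15
tool_pos: [0.4627, -0.0049, 0.1518]
orientation: [0.985, 0.172, -0.001, -0.0]
wrist_force: [0.4, 0.3, 0.4]
finger_gap: 0.0427
grasp_force: 0.0
```

>>> drive_tool --pt "0 0 0 1 0.5" --pt "0 0 0 1 0.5" --pt "0 0 0 0.24 0.5" --pt "0 0 0 0 0.5" --pt "0 0 0 0 0.5"

```text
time: 34.78
tool_pos: [0.4628, -0.0053, 0.1524]
orientation: [0.997, 0.077, -0.0, -0.0]
wrist_force: [0.5, -0.1, -0.6]
finger_gap: 0.0426
grasp_force: 0.0
```

```bash
python3 slat.py w12 .008; python3 g.py .4324 -.0115 .0245 -81.3
```

```text
(299, 24, 65, 45) c [0.592 0.003] LW 0.0489 0.0075 long dir 69.9
(520, 0, 120, 131) c [ 0.6123 -0.1826] LW 0.1084 0.0524 long dir 74.0
(278, 0, 114, 53) c [0.6183 0.0042] LW 0.0698 0.0336 long dir 70.9
(219, 0, 137, 105) c [0.5885 0.0289] LW 0.0953 0.0367 long dir 70.1
at [ 0.4628 -0.0054  0.1524] ydir -81.22 tilt [-0.  0. -1.] t 34.83 gap 0.0428 q7 -1.54 F [ 0.7 -0.4 -0.2] 0.0
 -> units dxyz [-0.775  0.036  3.199] turn units 0.02
```

Run:
```python
from m import *
c=dict(np.load('pics/w12.npz'));i=cv2.imread('pics/w12.png')
m=np.zeros((480,640),np.uint8);m[160:345,265:375]=(i[160:345,265:375].mean(2)>150)
for q in cv2.findContours(m,cv2.RETR_EXTERNAL,cv2.CHAIN_APPROX_NONE)[0]:
    if cv2.contourArea(q)<200: continue
    w=np.array([px2w(c,*p[0],.008)[:2] for p in q],np.float32);print(cv2.boundingRect(q),cv2.minAreaRect(w))
```

```text
(302, 192, 28, 146) ((0.4326786994934082, -0.010684775188565254), (0.12066204845905304, 0.020749542862176895), 8.193939208984375)
(308, 160, 67, 38) ((0.5156509280204773, -0.02298879809677601), (0.05591442435979843, 0.023341555148363113), 70.04192352294922)
```

>>> drive_tool --pt "-0.384 0.01 0.6 0.1 0.5" --pt "-0.384 0.01 0.7 0 0.5" --pt "0 0 0.7 0 0.5" --pt "0 0 0.5 0 0.5" --pt "0 0 0.45 0 0.5" --pt "0 0 0.24 0 0.4" --pt "0 0 0 0 0.2" --pt "0 0 0 0 0" --pt "0 0 0 0 0" --pt "0 0 0 0 0" --squeeze 35

```text
time: 36.08
tool_pos: [0.4328, -0.0108, 0.0253]
orientation: [0.997, 0.072, 0.0, 0.0]
wrist_force: [-1.0, -0.4, -0.3]
finger_gap: 0.0188
grasp_force: 35.5
```

>>> drive_tool --pt "0 0 -0.3 0 0" --pt "0 0 -0.7 0 0" --pt "0 0 -1 0 0" --pt "0 0 -1 0 0" --pt "0 0 -1 0 0" --pt "0 0 -0.7 0 0" --pt "0 0 -0.3 0 0" --pt "0 0 0 0 0"

```text
time: 37.08
tool_pos: [0.4327, -0.0107, 0.2253]
orientation: [0.997, 0.072, 0.001, 0.0]
wrist_force: [-0.6, -0.3, -1.4]
finger_gap: 0.0188
grasp_force: 35.5
```

```bash
python3 g.py .5725 .188 .2 -10.1
```

```text
at [ 0.4327 -0.0107  0.2253] ydir -81.77 tilt [ 0.001 -0.    -1.   ] t 37.08 gap 0.0188 q7 -1.45 F [-0.6 -0.3 -1.4] 35.511313676834106
 -> units dxyz [ 4.169 -4.417  0.635] turn units -14.33
```

>>> drive_tool --pt "0.25 -0.25 0 0 0" --pt "0.5 -0.55 0 0 0" --pt "0.7 -0.75 0 0 0" --pt "0.75 -0.8 0 0 0" --pt "0.75 -0.8 0 0 0" --pt "0.7 -0.7 0 0 0" --pt "0.35 -0.37 0 0 0" --pt "0.169 -0.197 0 0 0" --pt "0 0 0 -1 0" --pt "0 0 0 -1 0"

```text
time: 38.33
tool_pos: [0.572, 0.1881, 0.2241]
orientation: [0.987, 0.16, -0.001, -0.0]
wrist_force: [-0.0, -0.0, 0.4]
finger_gap: 0.0186
grasp_force: 35.5
```

>>> drive_tool --pt "0 0 0 -1 0" --pt "0 0 0 -1 0" --pt "0 0 0 -1 0" --pt "0 0 0 -1 0" --pt "0 0 0 -1 0" --pt "0 0 0 -1 0" --pt "0 0 0 -1 0" --pt "0 0 0 -1 0" --pt "0 0 0 -1 0" --pt "0 0 0 -1 0"

```text
time: 39.58
tool_pos: [0.572, 0.1878, 0.2243]
orientation: [0.827, 0.562, -0.0, -0.0]
wrist_force: [-0.2, 0.5, 0.5]
finger_gap: 0.0191
grasp_force: 35.5
```

>>> drive_tool --pt "0 0 0 -1 0" --pt "0 0 0 -1 0" --pt "0 0 0.4 -0.33 0" --pt "0 0 0.7 0 0" --pt "0 0 0.7 0 0" --pt "0 0 0.6 0 0" --pt "0 0 0 0 0" --pt "0 0 0 0 0"

```text
time: 40.58
tool_pos: [0.5724, 0.1882, 0.1293]
orientation: [0.767, 0.642, 0.0, -0.0]
wrist_force: [-0.2, -0.2, 0.5]
finger_gap: 0.0189
grasp_force: 35.5
```

```bash
python3 g.py .5725 .188 .0415 -10.2
```

```text
at [0.5724 0.1882 0.1293] ydir -10.15 tilt [ 0.  0. -1.] t 40.58 gap 0.0189 q7 -0.88 F [-0.2 -0.2  0.5] 35.52748918533325
 -> units dxyz [-0.005  0.003  2.194] turn units 0.01
```

>>> drive_tool --pt "0 0 0.4 0 0" --pt "0 0 0.6 0 0" --pt "0 0 0.6 0 0" --pt "0 0 0.35 0 0" --pt "0 0 0.18 0 0" --pt "0 0 0.06 0 0" --pt "0 0 0 0 0" --pt "0 0 0 0 0.4" --pt "0 0 0 0 0.4" --pt "0 0 0 0 0.4"

```text
time: 41.82
tool_pos: [0.5725, 0.188, 0.0415]
orientation: [0.767, 0.642, 0.0, 0.0]
wrist_force: [0.4, 0.2, -0.1]
finger_gap: 0.0342
grasp_force: 0.0
```

>>> drive_tool --pt "0 0 -0.3 0 0.4" --pt "0 0 -0.6 0 0.4" --pt "0 0 -1 0 0.4" --pt "0 0 -1 0 0.4" --pt "0 0 -1 0 0.4" --pt "0 0 -0.5 0 0.4" --pt "0 0 0 0 0.8" --pt "0 0 0 0 0.8"

```text
time: 42.82
tool_pos: [0.5719, 0.1875, 0.2163]
orientation: [0.767, 0.642, -0.001, -0.0]
wrist_force: [-0.5, 0.2, -0.7]
finger_gap: 0.0682
grasp_force: 0.0
```

```bash
python3 - <<'E'
from m import *
c=snap('wrist','w13');i=c['image']
m=np.zeros((480,640),np.uint8);m[130:320,260:430]=(i[130:320,260:430].mean(2)>135)
for q in cv2.findContours(m,cv2.RETR_EXTERNAL,cv2.CHAIN_APPROX_NONE)[0]:
    if cv2.contourArea(q)<200: continue
    w=np.array([px2w(c,*p[0],.024)[:2] for p in q],np.float32);r=cv2.minAreaRect(w);
    C,S=np.cos(-.178),np.sin(-.178);d=np.array(r[0])-[.607,.1818];print(cv2.boundingRect(q),r,'rest frame',C*d[0]+S*d[1],-S*d[0]+C*d[1])
E
python3 g.py .4735 .204 .2 -163.9;python3 g.py .473 .206 .2 -73.9
```

```text
(306, 287, 93, 33) ((0.5909656286239624, 0.0980234146118164), (0.03342399373650551, 0.08875849843025208), 79.7630844116211) rest frame -0.0009474145172465274 -0.08529196756120015
(381, 147, 30, 133) ((0.6414785981178284, 0.17511923611164093), (0.12007110565900803, 0.020711487159132957), 79.56748962402344) rest frame 0.03511673509143672 -0.00047037306531985245
(260, 130, 170, 151) ((0.5962859392166138, 0.18986698985099792), (0.1349630057811737, 0.14364123344421387), 80.00224304199219) rest frame -0.011973129868682666 0.0060424816817146515
at [0.5718 0.1875 0.216 ] ydir -10.13 tilt [-0.002 -0.001 -1.   ] t 42.88 gap 0.0685 q7 -0.83 F [0.2 0.3 0.3] 0.0
 -> units dxyz [-0.026 -2.49   0.405] turn units -5.25
at [0.5718 0.1875 0.216 ] ydir -10.13 tilt [-0.002 -0.001 -1.   ] t 42.88 gap 0.0685 q7 -0.83 F [0.2 0.3 0.3] 0.0
 -> units dxyz [ 0.021 -2.511  0.405] turn units 12.75
```

```bash
python3 g.py .494 .183 .15 -73.9
```

```text
at [0.5718 0.1875 0.216 ] ydir -10.13 tilt [-0.002 -0.001 -1.   ] t 42.88 gap 0.0685 q7 -0.83 F [0.2 0.3 0.3] 0.0
 -> units dxyz [-0.452 -1.891  1.654] turn units 12.75
```

>>> drive_tool --pt "-0.1 -0.4 0 0 0.7" --pt "-0.2 -0.7 0 0 0.7" --pt "-0.15 -0.5 0 0 0.7" --pt "0 -0.29 0 0.75 0.7" --pt "0 0 0.1 1 0.7" --pt "0 0 0.3 1 0.7" --pt "0 0 0.3 1 0.7" --pt "0 0 0.3 1 0.7" --pt "0 0 0.3 1 0.7" --pt "0 0 0.2 1 0.7"

```text
time: 44.12
tool_pos: [0.4939, 0.1832, 0.1555]
orientation: [0.921, 0.39, -0.001, -0.0]
wrist_force: [-0.1, -0.3, -0.7]
finger_gap: 0.0599
grasp_force: 0.0
```

>>> drive_tool --pt "0 0 0.15 1 0.7" --pt "0 0 0 1 0.7" --pt "0 0 0 1 0.7" --pt "0 0 0 1 0.7" --pt "0 0 0 1 0.7" --pt "0 0 0 1 0.7" --pt "0 0 0 0 0.7" --pt "0 0 0 0 0.7"

```text
time: 45.12
tool_pos: [0.4944, 0.1834, 0.1508]
orientation: [0.99, 0.141, -0.001, -0.0]
wrist_force: [-0.1, 0.1, 0.9]
finger_gap: 0.0596
grasp_force: 0.0
```

```bash
python3 - <<'E'
from m import *
c=snap('wrist','w14');i=c['image'];h=cv2.cvtColor(i,cv2.COLOR_BGR2HSV)
for t in(125,150):
  m=np.zeros((480,640),np.uint8);m[180:350,265:375]=((i.mean(2)>t)&(h[...,1]<60))[180:350,265:375]
  for q in cv2.findContours(m,cv2.RETR_EXTERNAL,cv2.CHAIN_APPROX_NONE)[0]:
    if cv2.contourArea(q)<300: continue
    w=np.array([px2w(c,*p[0],.022)[:2] for p in q],np.float32);print(t,cv2.boundingRect(q),cv2.minAreaRect(w))
E
python3 g.py .465 .1745 .028 -73.9
```

```text
125 (292, 236, 48, 77) ((0.4654090106487274, 0.17412710189819336), (0.06022850051522255, 0.03470670431852341), 15.775374412536621)
150 (293, 237, 47, 75) ((0.4655572772026062, 0.17385399341583252), (0.058987829834222794, 0.033844031393527985), 15.233158111572266)
at [0.4945 0.1835 0.1509] ydir -73.78 tilt [-0.001  0.    -1.   ] t 45.17 gap 0.0596 q7 -1.9 F [-0.2 -0.4  0.4] 0.0
 -> units dxyz [-0.769  0.01   3.073] turn units 0.02
```

>>> drive_tool --pt "-0.38 0.01 0.6 0.08 0.7" --pt "-0.38 0.01 0.7 0 0.7" --pt "0 0 0.7 0 0.7" --pt "0 0 0.5 0 0.7" --pt "0 0 0.4 0 0.7" --pt "0 0 0.17 0 0.7" --pt "0 0 0 0 0.3" --pt "0 0 0 0 0.1" --pt "0 0 0 0 0" --pt "0 0 0 0 0" --squeeze 80

```text
time: 46.42
tool_pos: [0.4662, 0.1748, 0.0293]
orientation: [0.991, 0.137, 0.001, -0.0]
wrist_force: [-2.7, 0.3, 5.8]
finger_gap: 0.0331
grasp_force: 80.7
```

>>> drive_tool --pt "0 0 -0.3 0 0" --pt "0 0 -0.7 0 0" --pt "0 0 -1 0 0" --pt "0 0 -1 0 0" --pt "0 0 -1 0 0" --pt "0 0 -0.7 0 0" --pt "0 0 -0.3 0 0" --pt "0 0 0 0 0"

```text
time: 47.42
tool_pos: [0.4658, 0.1743, 0.2287]
orientation: [0.991, 0.137, 0.0, 0.0]
wrist_force: [0.5, -0.6, -3.5]
finger_gap: 0.0331
grasp_force: 80.4
```

```bash
python3 g.py .634 -.191 .2281 -10
```

```text
at [0.4658 0.1743 0.2287] ydir -74.29 tilt [ 0.001 -0.    -1.   ] t 47.42 gap 0.0331 q7 -1.81 F [ 0.5 -0.6 -3.5] 80.41288375854492
 -> units dxyz [1.576 9.931 0.02 ] turn units -12.86
```

>>> drive_tool --pt "0.06 0.4 0 0 0" --pt "0.12 0.8 0 0 0" --pt "0.16 1 0 0 0" --pt "0.16 1 0 0 0" --pt "0.16 1 0 0 0" --pt "0.16 1 0 0 0" --pt "0.16 1 0 0 0" --pt "0.16 1 0 0 0" --pt "0.16 1 0 0 0" --pt "0.14 0.9 0 0 0"

```text
time: 48.68
tool_pos: [0.6194, -0.1635, 0.2263]
orientation: [0.991, 0.136, -0.002, -0.0]
wrist_force: [0.7, 0.6, -3.6]
finger_gap: 0.0326
grasp_force: 80.2
```

>>> drive_tool --pt "0.09 0.55 0 0 0" --pt "0.046 0.281 0 0 0" --pt "0 0 0 -0.86 0" --pt "0 0 0 -1 0" --pt "0 0 0 -1 0" --pt "0 0 0 -1 0" --pt "0 0 0 -1 0" --pt "0 0 0 -1 0" --pt "0 0 0 -1 0" --pt "0 0 0 -1 0"

```text
time: 49.92
tool_pos: [0.6335, -0.1907, 0.2275]
orientation: [0.886, 0.464, -0.001, -0.001]
wrist_force: [-1.1, -0.3, -4.3]
finger_gap: 0.0328
grasp_force: 80.4
```

>>> drive_tool --pt "0 0 0 -1 0" --pt "0 0 0 -1 0" --pt "0 0 0 -1 0" --pt "0 0 0 -1 0" --pt "0 0 0.5 -1 0" --pt "0 0 0.7 0 0" --pt "0 0 0.7 0 0" --pt "0 0 0.5 0 0" --pt "0 0 0 0 0" --pt "0 0 0 0 0"

```text
time: 51.18
tool_pos: [0.6346, -0.1908, 0.1335]
orientation: [0.766, 0.643, 0.0, 0.0]
wrist_force: [0.4, 0.0, -3.1]
finger_gap: 0.0331
grasp_force: 80.2
```

```bash
python3 g.py .634 -.191 .039 -10; python3 -c "
from h import *
snap('wrist','w15')
import cv2
i=cv2.imread('pics/w15.png');cv2.imwrite('pics/w15c.png',cv2.resize(i[120:420,120:520],None,fx=2,fy=2))"
```

```text
at [ 0.6346 -0.1908  0.1335] ydir -9.97 tilt [ 0.001 -0.    -1.   ] t 51.17 gap 0.0331 q7 -0.23 F [ 0.4  0.  -3.1] 80.21069884300232
 -> units dxyz [-0.008 -0.017  2.363] turn units 0.01
```

View pics/w15c.png

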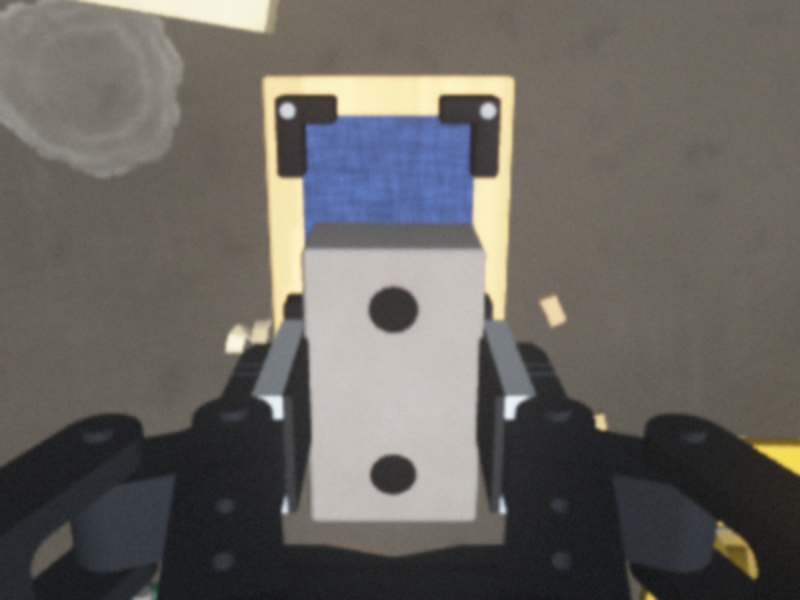

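The block is held level and in line with the nest. The nest's far corners are at crop (264,77) and (514,77).

Run:
```python
from m import *
c=dict(np.load('pics/w15.npz'))
P=lambda l:[((u+.5)/2-.5+120,(v+.5)/2-.5+120) for u,v in l]
for z in(.006,.009):
  r=fit(c,[(.043,.055,z),(-.043,.055,z)],P(((514,77),(264,77))),[.6,-.2,-.17]);print(r[0],np.degrees(r[0][2]),r[1])
zt=.1335-.0293+.022
w=[px2w(c,*p,zt) for p in P(((306,248),(485,248),(477,520),(312,520)))];print(np.mean(w,0))
```

```text
[ 0.63343887 -0.19205731 -0.17397919] -9.968273252388034 0.8202173490766427
[ 0.63347148 -0.19194989 -0.17396462] -9.967438422992785 1.5935923541882744
[ 0.63494651 -0.19265838  0.1262    ]
```

>>> drive_tool --pt "0 -0.03 0.4 0 0" --pt "0 0 0.6 0 0" --pt "0 0 0.6 0 0" --pt "0 0 0.4 0 0" --pt "0 0 0.2 0 0" --pt "0 0 0.1 0 0" --pt "0 0 0.05 0 0" --pt "0 0 0 0 0" --pt "0 0 0 0 0.55" --pt "0 0 0 0 0.55"

```text
time: 52.48
tool_pos: [0.6334, -0.1908, 0.0393]
orientation: [0.766, 0.643, 0.0, 0.001]
wrist_force: [0.7, -0.0, 1.5]
finger_gap: 0.0468
grasp_force: 0.0
```

>>> drive_tool --pt "0 0 0 0 0.55" --pt "0 0 -0.3 0 0.55" --pt "0 0 -0.6 0 0.55" --pt "0 0 -1 0 0.55" --pt "0 0 -1 0 0.55" --pt "0 0 -1 0 0.55" --pt "0 0 -0.5 0 0.55" --pt "0 0 0 0 0.55" --pt "0 0 0 0 0.55"

```text
time: 53.6
tool_pos: [0.6322, -0.1907, 0.2132]
orientation: [0.766, 0.643, -0.001, -0.001]
wrist_force: [0.5, -0.7, 0.2]
finger_gap: 0.0471
grasp_force: 0.0
```

```bash
python3 - <<'E'
from m import *
c=snap('wrist','w16');i=c['image'];h=cv2.cvtColor(i,cv2.COLOR_BGR2HSV)
m=np.zeros((480,640),np.uint8);m[150:400,230:410]=((i.mean(2)>125)&(h[...,1]<40))[150:400,230:410]
for q in cv2.findContours(m,cv2.RETR_EXTERNAL,cv2.CHAIN_APPROX_NONE)[0]:
    if cv2.contourArea(q)<700: continue
    w=np.array([px2w(c,*p[0],.031)[:2] for p in q],np.float32);print(cv2.boundingRect(q),cv2.minAreaRect(w))
t=snap('top','top1')['image'];k=lambda a:cv2.resize(a,None,fx=4,fy=4,interpolation=cv2.INTER_CUBIC)
s=snap('scene','scene1')['image']
A=k(t[180:250,130:195]);B=k(t[215:285,375:440]);N=k(t[170:240,290:355]);S=cv2.resize(s[180:400,90:450],(524,320))
o=np.zeros((600,800,3),np.uint8);o[:280,:260]=A;o[:280,265:525]=B;o[:280,530:790]=N;o[280:600,:524]=S;cv2.imwrite('pics/fin.png',o)
E
python3 g.py .634 -.191 .2 -10
```

```text
(246, 362, 55, 31) ((0.5622523427009583, -0.34045302867889404), (0.03490618243813515, 0.05365268141031265), 79.25186920166016)
(298, 186, 41, 69) ((0.6331706047058105, -0.19284099340438843), (0.060137081891298294, 0.034636881202459335), 80.04766082763672)
at [ 0.6322 -0.1907  0.2129] ydir -9.98 tilt [-0.002  0.001 -1.   ] t 53.75 gap 0.0469 q7 -0.19 F [ 0.1 -0.2 -0.1] 0.0
 -> units dxyz [-0.001  0.046  0.324] turn units 0.0
```

View pics/fin.png

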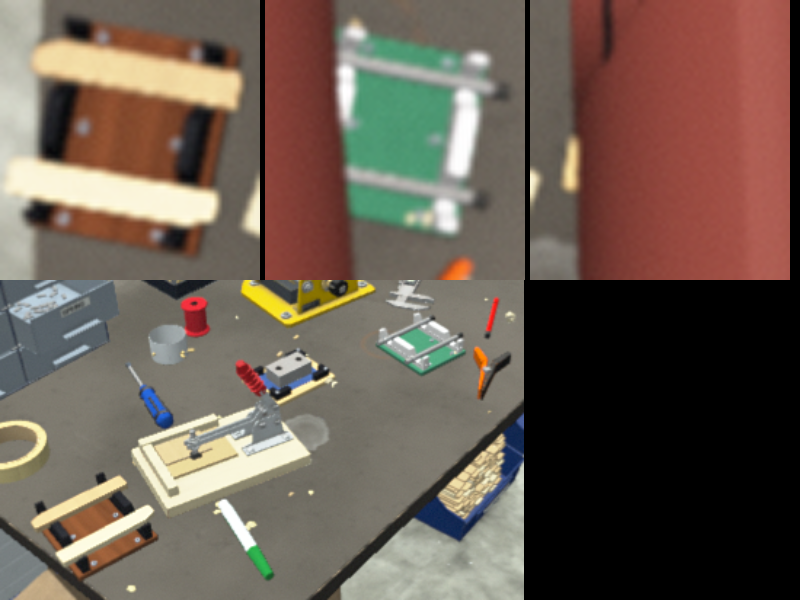

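All five parts look seated in the pictures. I'll measure slat 1's lengthwise centring, then hand in.

Run:
```python
from m import *
C,S=np.cos(-.178),np.sin(-.178)
c=dict(np.load('pics/top1.npz'));i=cv2.imread('pics/top1.png')
m=np.zeros((480,640),np.uint8);m[180:250,128:191]=((i.mean(2)>135)&(i[...,2].astype(int)-i[...,0]>22))[180:250,128:191]
for q in cv2.findContours(m,cv2.RETR_EXTERNAL,cv2.CHAIN_APPROX_NONE)[0]:
    if cv2.contourArea(q)<80: continue
    w=np.array([px2w(c,*p[0],.024)[:2] for p in q],np.float32);r=cv2.minAreaRect(w);d=np.array(r[0])-[.607,.1818];print(cv2.boundingRect(q),r,'rest',C*d[0]+S*d[1],-S*d[0]+C*d[1])
```

```text
(131, 219, 54, 18) ((0.5733766555786133, 0.1894770711660385), (0.12327355891466141, 0.023903166875243187), 79.79631042480469) rest -0.034451402278357135 0.0016023710002445778
(137, 190, 53, 17) ((0.6418321132659912, 0.17815175652503967), (0.1229345053434372, 0.023570388555526733), 80.67573547363281) rest 0.03492772192189403 0.0025768268033136608
```

```bash
python3 -c "
from h import *
print(env.job_done())"
```

```text
the job is handed in; nothing more can be done
None
```

I handed the job in at about 54 s: both rods are in the green rest, both slats in the dark wooden rest, and the block is flat in the nest. By camera, all five are within about 3 mm of centred (camera accuracy about 2 mm). I never touched the marker or the red look-alike, and no verdict came back at hand-in.

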